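# Take the battery pack out of the cake display stand

## Robot

A 7-joint arm with a two-finger parallel gripper is mounted at the origin on the work surface. World frame = base frame: x ahead of the robot, y to its left, z up, the work surface at z = 0. Lengths are in m, angles in rad, forces in N, time in s.
With the tool pointing down it reaches from about 0.425 to 0.925 m from the base axis. Payload 6.8 kg.
Tool frame: the origin (TCP) lies midway between the tips of the shut fingers; the grasp point (between the pads) lies 19 mm behind it (grip_point_offset is the z of the grasp point in the tool frame, in m); z points along the fingers, y is the line along which they close (so a half turn about z gives the same grasp; the last joint's range is limited). The gripper opens to 85 mm and grips with 20 to 120 N. Pads are 22 mm wide; open, the fingers measure 114 mm over their backs; the gripper's body (76 mm by 85 mm) begins 54 mm behind the grasp point. The pads swing forward as they close: fully open they stand 13 mm farther back than shut.
Start: joints at [-1.239, 0.477, 0.022, 1.555, -0.011, 1.109, -0.083], TCP at [0.287, 0.611, 0.231] pointing down, gripper open.
Joint ranges: [-2.96, 2.96], [-0.34, 2.1], [-1.41, 1.46], [0.24, 2.44], [-1.37, 4.51], [0.17, 1.92], [-2.96, 2.96]. Speed limits (rad/s): [2.39, 2.39, 3.14, 3.14, 3.14, 3.14, 3.14].

## Interface

Orientations are given as a rotation vector (axis times angle).
In Python, from bench import get_obs, grab_frame, calibration, hand_in, grip_point_offset gives the robot as it stands.
- The arm moves only by the shell command python3 -m pendant 'ROWS' [OPENING] [FORCE]. ROWS is a JSON object of lists of equal length, an entry for each row: "translation": the shift along the world's x, y, z in units of 25 mm (1.0 is 25 mm), a list of three; "delta_rot": the turn, a rotation vector about the world's x, y, z in units of 5 degrees (1.0 is 5 degrees), a list of three. In form: {"translation": [[dx, dy, dz], ...], "delta_rot": [[rx, ry, rz], ...]}. A call has 1 to 12 rows; each row is the pose to reach, as a shift and turn from the pose commanded when the call began; what a row does not reach only later rows make up. A row lasts 1/8 s, in which the tool goes at most 62.5 mm and 10.7 degrees, less where a joint would pass 70% of its speed; a pose out of reach is approached as far as the arm can. A call with a gripper value outside its range is refused whole. OPENING is the opening, from 0 (shut) to 1 (fully open), set as the call begins (- or left out, the last holds). The fingers move at their own pace and stop on an object; FORCE is the grip in N (left out, the last holds). Time passes only in rows, so rows that repeat a pose let the fingers close. It gives the time, the measured TCP pose, the force, the opening and the grip force at its end, in the units of the state.
- get_obs(): the state, without advancing time (a new reading comes with each control period).
- grab_frame(name): name is "scene" or "top" or "wrist"; returns (picture, depth): 420x560x3 uint8, red, green, blue; 420x560 float32, m along the optical axis (not along the pixel's ray), 0 where there is no reading.
- calibration(name): a dict with "K" (3x3 intrinsics, pixels), "k1" (the pictures are not rectified: a ray, as slopes to the right and down, at radius r is drawn at 1 + k1 r^2 times it, then the intrinsics apply), "rvec" (rotation vector, rad) and "tvec" (3), from world to camera coordinates, as OpenCV has them. Camera axes: x right, y down, z forward; pixel columns grow to the right and rows downward; lengths in m; the calibration is good to about 2 mm. A picture is of the moment at which its call begins: read the wrist's pose just before it. calibration takes no time and is no camera call; for the wrist camera it gives the pose at the moment of the call.
- hand_in(): hands the job in; it is judged then, once.
The state is a dict: "clock": time; "joints": joint angles; "qvel": joint speeds; "tau": joint torques, N m; "tcp_pos": TCP position; "orientation": TCP orientation; "contact_force": force on the tool from outside, world axes, zero at the start; "moment": the same for the moment, N m; "grip_width": finger opening in m; "gripper_force": force on a finger pad.
Only numpy, scipy, OpenCV 4.12 (cv2) and the standard library are available. Lean on these libraries where they do the work, as an engineer would, in place of code of your own. Each camera call takes 0.05 s, during which the arm holds its last target. There are 200 camera calls.

## Task

Switch the rotating cake stand off by flipping its toggle over to the side away from the robot. Then pinch the two side buttons of its battery pack together, lift the pack out of its bay and set it down standing upright on its foot on the floor of the steel charging tray, letting go only once it is down. Leave the plates, cup and jar where they are.

Things in the scene. Friction and masses are not known exactly. Their poses are not given: they have to be found in the camera images.
- stand: Rotating cake display stand, fixed: a grey box 190 mm deep (its x), 380 mm long (its y, -185 to +195 mm), 90 mm high with a flat top. Origin on the counter under it; x points away from the edge that faces the robot, y along the length, z up. On top: battery bay near the -y end, toggle switch in the middle of the robot-side edge, turntable with cake at the +y end.
- cake (a point): Centre of the turntable on the stand's top, 108 mm along the stand's +y: a white plate 164 mm across, 12 mm high, with a cake 124 mm across; the cake's fruit reaches 61 mm above the stand's top. Fixed.
- bay (a point): Centre of the battery bay's mouth, level with the stand's top (90 mm above the counter), 110 mm along the stand's -y; axes as the stand. Mouth 37 mm (x) by 47 mm (y), bay 32 mm deep; its two y edges are lips 8 mm thick under which the pack's hooks catch.
- pack_grip (a point): Midpoint between the two side buttons of the battery pack, 56 mm above its foot; at the start 24 mm above the stand's top; axes as the stand at the start. The pack is a black block, 72 mm high: a foot part in the bay (34 mm in x, 44 in y, 30 high) and a head above the stand's top (34 by 46 mm, 40 mm showing). Mass 0.2 to 0.45 kg.
- pack_foot (a point): Centre of the pack's underside; axes as pack_grip. At the start 32 mm below the bay's mouth, locked there by a hook on each y side of the foot part (stands out 5.5 mm, 8 to 20 mm above the foot). Pressing a button draws in the hook below it; both buttons must be in by 5 mm or more, and kept in, for the pack to lift out.
- button_left (a joint): How far the white button on the pack's +y face is pressed in (m): 0 out, 0.007 at its stop. Sprung: 4 N to start it, 7.5 N at the stop. Each button is 24 mm wide (x), 22 mm high, centred at pack_grip's height, and stands out 8 mm: 62 mm over both, 48 mm with both fully in.
- button_right (a joint): The same for the button on the pack's -y face.
- toggle (a joint): The power toggle (rad): 0 on, leaning 29 degrees towards the robot-side edge of the stand; 1.0 off, leaning as far the other way. Upright at 0.5; it falls over to whichever stop it leans to. About 0.6 N at the tip flips it.
- toggle_pivot (a point): The toggle's hinge, 10 mm above the stand's top, at (-55, -10) mm in the stand's x, y; hinge axis along the stand's y; axes as the stand. The plinth round it is 46 mm (x) by 26 mm (y), 12 mm high.
- toggle_tip (a point): Middle of the steel toggle's knob, 40 mm from the hinge; knob 16 mm thick and 14 mm long, on a stem 8 mm thick; the end is 46 mm from the hinge.
- tray_in (a point): Centre of the floor of the charging tray: a shallow open steel tray, 150 (x) by 140 (y) mm outside, 20 mm high, walls 4 mm, floor about 4 mm above the counter; fixed; axes x, y along its sides, z up.
- plates: Two stacked white dessert plates, 124 mm across, 17 mm high in all; origin under the centre. Not to be disturbed.
- cup: White mug 58 mm high, 64 mm across with a handle; origin under its centre. Not to be disturbed.
- jar: Amber glass jar with a steel cap, 95 mm high, 66 mm across; origin under its centre. Not to be disturbed.
Not all that is in view belongs to the job. Leave any brown or purple look-alike of the part that bears pack_grip alone.

How it is judged:
By the outcome, as a careful person would: the job done as asked, in the order asked, and still so for the second after the job is handed in, with the robot touching nothing.
It also fails if it takes over 51 s, if anything falls off the work surface, if the arm or the gripper's body presses on something with over 40 N, if the wrist force passes 120 N, or if a joint passes its speed limit or range.

## Working session

There is one attempt and no reset: what is moved stays moved. The work goes in short steps, Python scripts to look and compute and a shell command to move; the robot and the scene stay as the last step left them, time stands still between calls to the robot, and variables do not carry over. Pictures are saved under pics/ and viewed, at most 10 in all, crops included, and the job is handed in when it is done.

```bash
mkdir -p pics; ls
cat > h.py <<'E'
import numpy as np, cv2
from bench import *
def load(n):
    d=np.load(f'pics/{n}.npz'); return d['im'],d['dp'],d['K'],float(d['k1']),d['r'],d['t']
def snap(name,fn):
    c=calibration(name); im,dp=grab_frame(name)
    cv2.imwrite(f'pics/{fn}.png',im[:,:,::-1])
    np.savez(f'pics/{fn}.npz',im=im,dp=dp,K=c['K'],k1=c['k1'],r=c['rvec'],t=c['tvec'])
    return im,dp
def rays(n,uv):
    im,dp,K,k1,r,t=load(n)
    uv=np.asarray(uv,float).reshape(-1,1,2)
    p=cv2.undistortPoints(uv,np.array(K),np.array([k1,0,0,0.]))[:,0]
    R=cv2.Rodrigues(np.array(r,float))[0]
    d=np.c_[p,np.ones(len(p))]
    return -R.T@np.array(t).ravel(), d@R
def plane(n,uv,z):
    o,d=rays(n,uv); return o+d*((z-o[2])/d[:,2])[:,None]
def cloud(n):
    im,dp=load(n)[:2]; h,w=dp.shape
    uv=np.stack(np.meshgrid(np.arange(w),np.arange(h)),-1).reshape(-1,2)
    o,d=rays(n,uv); P=o+d*dp.reshape(-1,1); P[dp.ravel()==0]=np.nan
    return P.reshape(h,w,3)
E
python3 - <<'E'
from h import *
snap('scene','s0');snap('top','t0')
o=get_obs();print(o);print(grip_point_offset)
for n in('s0','t0'):
    _,_,K,k1,r,t=load(n);print(K,k1,rays(n,[[280,210]]))
E
```

```text
pics
{'clock': 0.1, 'joints': array([-1.23909584,  0.47774888,  0.02233784,  1.55635556, -0.01151068,
        1.10930102, -0.08306426]), 'qvel': array([ 2.83474438e-04, -1.81610623e-03, -8.01680380e-06, -2.56390741e-03,
       -1.17585200e-03, -2.02168894e-03,  7.35829190e-04]), 'tau': array([ 4.85591634e-03, -5.97762287e+01,  1.61379173e+00, -2.81955832e+01,
        1.28332298e-02,  5.05184420e-03, -3.50883158e-05]), 'tcp_pos': array([0.28716261, 0.61027438, 0.2304005 ]), 'orientation': array([-6.85141654e-01, -3.06570723e+00,  2.61524039e-03]), 'contact_force': array([-0.02229989, -0.94447402, -0.2264172 ]), 'moment': array([-0.00831734,  0.04322323, -0.00567385]), 'gripper_force': 0.0, 'grip_width': 0.08531482680050664}
-0.0187
[[531.45802253   0.         286.31993692]
 [  0.         531.45802253 214.25557174]
 [  0.           0.           1.        ]] -0.09217453112989563 (array([1.40025816, 0.24806107, 0.81144084]), array([[-0.73748326, -0.2338443 , -0.63375139]]))
[[469.4890332    0.         286.67144949]
 [  0.         469.4890332  207.47196344]
 [  0.           0.           1.        ]] 0.05268127288716509 (array([ 0.43403772, -0.01903658,  1.15146966]), array([[ 0.13260275,  0.03139189, -0.99078856]]))
```

View pics/t0.png

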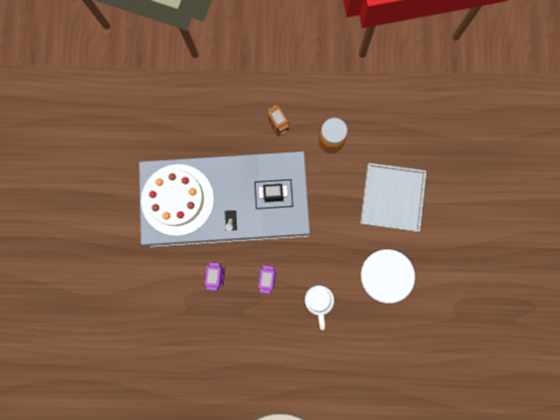

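View pics/s0.png

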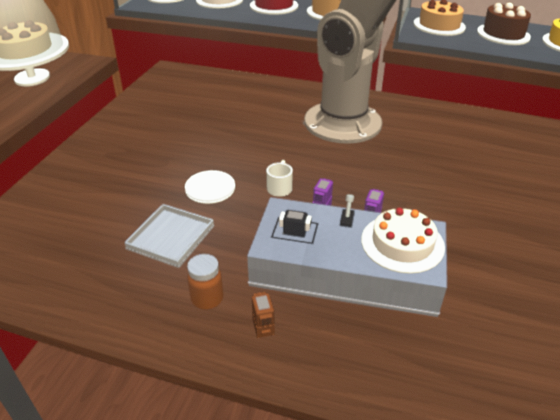

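The top view shows the stand spanning columns 140–309 and rows 153–245. The pack is at (273,193), toggle (231,222), tray (393,197), jar (334,130), cup (319,300) and plates (388,276). The brown and purple decoys stand off the stand. The scene view agrees.

Run:
```python
from h import *
P=cloud('t0'); im=load('t0')[0]
m=((abs(P[...,2]-.09)<.012)&(P[...,0]>.3)).astype(np.uint8)
m=cv2.morphologyEx(m,cv2.MORPH_OPEN,np.ones((3,3)))
n,l,s,c=cv2.connectedComponentsWithStats(m)
for i in range(1,n):
    if s[i,4]>300: print(s[i],c[i])
i=1+np.argmax(s[1:,4]); 
cn=max(cv2.findContours((l==i).astype(np.uint8),0,2)[0],key=cv2.contourArea)
uv=cv2.convexHull(cn)[:,0]
W=plane('t0',uv,.09)[:,:2]
r=cv2.minAreaRect(W.astype(np.float32)*1000);b=cv2.boxPoints(r);print('stand',r,b)
# tray : depth 10..25mm in the region
g=im.astype(int)
reg=np.zeros(m.shape,bool);reg[155:240,350:435]=1
mt=(reg&(abs(g[...,0]-g[...,2])<40)&(g.min(-1)>100)).astype(np.uint8)
cn=max(cv2.findContours(mt,0,2)[0],key=cv2.contourArea);uv=cv2.convexHull(cn)[:,0]
r=cv2.minAreaRect((plane('t0',uv,.02)[:,:2]*1000).astype(np.float32));print('tray',r,cv2.boxPoints(r))
print('packtop',plane('t0',[[273,191]],.13),'knob',plane('t0',[[229,226]],.13))
# pack buttons white & cloud
mm=(P[...,2]>.115)&(P[...,2]<.14); mm[:, :250]=0; mm[:,310:]=0; mm[:170]=0;mm[220:]=0
q=P[mm];print('pack cloud',len(q),q.mean(0),q.min(0),q.max(0))
mm=(P[...,2]>.115)&(P[...,2]<.14); mm[:, :215]=0; mm[:,250:]=0; mm[:200]=0;mm[250:]=0
q=P[mm];print('tog cloud',len(q),q.mean(0),q.min(0),q.max(0))
for nme,u,z in(('jar',(334,130),.095),('cup',(319,299),.058),('plates',(388,276),.017),('brown',(278,118),.07),('pu1',(214,276),.07),('pu2',(267,279),.07)):
    print(nme,plane('t0',[u],z),P[u[1],u[0]])
```

```text
[322 119  25  25 501] [333.51297405 130.82035928]
[ 139  152  170   92 9018] [240.43701486 196.86992681]
stand ((602.9935913085938, 146.2439422607422), (190.84214782714844, 380.7191467285156), 4.973410606384277) [[491.42883  327.61444 ]
 [524.4347   -51.671307]
 [714.55835  -35.126556]
 [681.5525   344.15918 ]]
tray ((624.11279296875, -257.0931396484375), (145.26824951171875, 154.73907470703125), 83.12334442138672) [[ 538.60315 -319.9411 ]
 [ 692.2291  -338.46838]
 [ 709.62244 -194.24518]
 [ 555.99646 -175.7179 ]]
packtop [[0.61274913 0.02984784 0.13      ]] knob [[0.53309667 0.12397791 0.13      ]]
pack cloud 404 [0.61216105 0.03094191 0.12875017] [0.59508893 0.00103635 0.11531752] [0.63155455 0.06153474 0.13549127]
tog cloud 27 [0.53380447 0.12322071 0.13395387] [0.52343993 0.1167287  0.11604419] [0.54563623 0.1316253  0.13989092]
jar [[ 0.7651446  -0.10609536  0.095     ]] [ 0.7653281  -0.10614361  0.09441449]
cup [[ 0.37738758 -0.07857435  0.058     ]] [ 0.37478537 -0.08130921  0.0077717 ]
plates [[ 0.43315388 -0.24372083  0.017     ]] [ 0.43315519 -0.24338717  0.01868473]
brown [[0.80009447 0.02551426 0.07      ]] [0.79846564 0.02531602 0.07481219]
pu1 [[0.42387041 0.16183944 0.07      ]] [0.42389746 0.16135826 0.07287703]
pu2 [[0.41974897 0.04083351 0.07      ]] [0.41983616 0.04046819 0.07659894]
```

```bash
python3 -m pendant '{"translation":[[0.8,-2,0],[1.6,-4,0],[2.5,-6,0],[3.3,-8,0],[4.2,-10,0],[5,-12,0],[5.9,-14,0],[6.7,-16,0],[7.5,-18,0],[8.3,-19.5,0],[8.3,-19.5,0],[8.3,-19.5,0]],"delta_rot":[[0,0,1],[0,0,2],[0,0,3],[0,0,4],[0,0,5],[0,0,6],[0,0,6],[0,0,6],[0,0,6],[0,0,6],[0,0,6],[0,0,6]]}' 0 40
python3 - <<'E'
from h import *
o=get_obs();R=cv2.Rodrigues(o['orientation'])[0];print(np.degrees(np.arctan2(R[1,1],R[0,1])),R[:,2])
snap('wrist','w0')
P=cloud('w0');q=P[(P[...,2]>.115)&(P[...,2]<.145)&(P[...,0]<.57)&(P[...,1]<.15)]
print(len(q),q.mean(0),q.min(0),q.max(0))
E
```

```text
clock: 1.6
tcp_pos: [0.4944, 0.1239, 0.231]
orientation: [0.132, -3.138, -0.0]
contact_force: [-0.1, 0.7, -0.9]
grip_width: 0.0
gripper_force: 0.0
94.82314058795944 [-8.60428184e-04  2.21353187e-04 -9.99999605e-01]
359 [0.52659488 0.12158286 0.14074971] [0.52080042 0.11412863 0.13507545] [0.53248295 0.12950288 0.1449173 ]
```

View pics/w0.png

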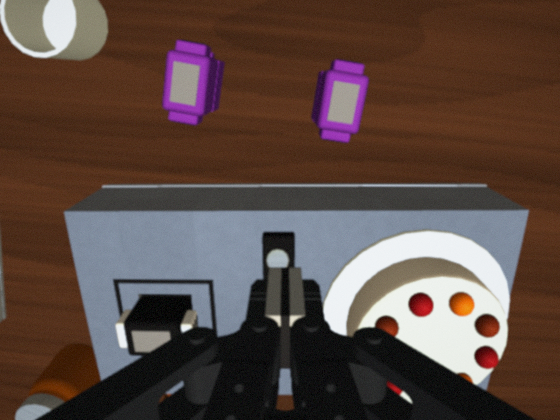

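The wrist view shows the toggle knob at (277,258), clear on the robot side, leaning "on". The stand edge is at row 210 and the pack is at (155,325). Next I descend in front of the knob.

```bash
python3 -m pendant '{"translation":[[-0.1,-0.1,-1],[-0.1,-0.1,-2],[-0.1,-0.1,-3],[-0.1,-0.1,-4],[-0.1,-0.1,-4.3],[-0.1,-0.1,-4.3]],"delta_rot":[[0,0,0],[0,0,0],[0,0,0],[0,0,0],[0,0,0],[0,0,0]]}'
python3 -m pendant '{"translation":[[0.3,0.03,0],[0.6,0.05,0],[0.9,0.08,0],[1.2,0.1,0],[1.5,0.13,0],[1.7,0.15,0],[1.9,0.17,0],[2.0,0.18,0],[2.0,0.18,0]],"delta_rot":[[0,0,0],[0,0,0],[0,0,0],[0,0,0],[0,0,0],[0,0,0],[0,0,0],[0,0,0],[0,0,0]]}'
python3 - <<'E'
from h import *
snap('top','t1');P=cloud('t1')
q=P[(P[...,2]>.11)&(P[...,2]<.145)&(P[...,0]>.51)&(P[...,0]<.585)&(abs(P[...,1]-.125)<.02)]
print(len(q),np.round(q,3)[:20])
E
```

```text
clock: 2.4
tcp_pos: [0.4921, 0.1216, 0.1238]
orientation: [0.134, -3.138, -0.0]
contact_force: [-0.4, -0.4, 0.2]
grip_width: 0.0001
gripper_force: 0.0
clock: 3.52
tcp_pos: [0.5424, 0.1253, 0.1238]
orientation: [0.132, -3.139, 0.0]
contact_force: [-0.0, -0.2, 0.3]
grip_width: -0.0004
gripper_force: 0.0
0 []
```

```bash
python3 -m pendant '{"translation":[[-0.6,-0.05,0],[-1.2,-0.1,0],[-1.2,-0.1,1],[-1.2,-0.1,2],[-1.2,-0.1,3],[-1.2,-0.1,4],[-0.2,-1.9,4],[0.8,-3.7,4],[0.8,-3.7,4]],"delta_rot":[[0,0,0],[0,0,0],[0,0,0],[0,0,0],[0,0,0],[0,0,0],[0,0,0],[0,0,0],[0,0,0]]}' 1
python3 - <<'E'
from h import *
snap('top','t2');snap('wrist','w1')
P=cloud('w1');q=P[(P[...,2]>.115)&(P[...,2]<.145)&(P[...,0]>.51)&(P[...,0]<.59)&(abs(P[...,1]-.125)<.02)]
print('tog',len(q),q.mean(0) if len(q) else 0)
# pack top and buttons
m=(P[...,2]>.11)&(P[...,2]<.136)&(abs(P[...,0]-.613)<.05)&(abs(P[...,1]-.031)<.05)
q=P[m];print(len(q));u,c=np.unique(np.round(q[:,2],3),return_counts=True);print(dict(zip(u,c)))
t=q[(q[:,2]>.125)];r=cv2.minAreaRect((t[:,:2]*1000).astype(np.float32));print(r)
cv2.imwrite('pics/w1b.png',np.vstack([load('w1')[0],])[:,:,::-1])
E
```

```text
clock: 4.7
tcp_pos: [0.5625, 0.028, 0.2239]
orientation: [-0.12, 3.139, -0.003]
contact_force: [-0.7, 1.3, -0.6]
grip_width: 0.0852
gripper_force: 0.0
tog 817 [0.56357461 0.12338813 0.13487775]
4154
{np.float64(0.11): np.int64(27), np.float64(0.111): np.int64(45), np.float64(0.112): np.int64(42), np.float64(0.113): np.int64(47), np.float64(0.114): np.int64(55), np.float64(0.115): np.int64(49), np.float64(0.116): np.int64(45), np.float64(0.117): np.int64(43), np.float64(0.118): np.int64(48), np.float64(0.119): np.int64(49), np.float64(0.12): np.int64(59), np.float64(0.121): np.int64(46), np.float64(0.122): np.int64(73), np.float64(0.123): np.int64(55), np.float64(0.124): np.int64(67), np.float64(0.125): np.int64(186), np.float64(0.126): np.int64(388), np.float64(0.127): np.int64(165), np.float64(0.128): np.int64(119), np.float64(0.129): np.int64(155), np.float64(0.13): np.int64(463), np.float64(0.131): np.int64(917), np.float64(0.132): np.int64(819), np.float64(0.133): np.int64(186), np.float64(0.134): np.int64(6)}
((611.933837890625, 28.518314361572266), (34.208065032958984, 61.580509185791016), 4.4731574058532715)
```

View pics/w1.png

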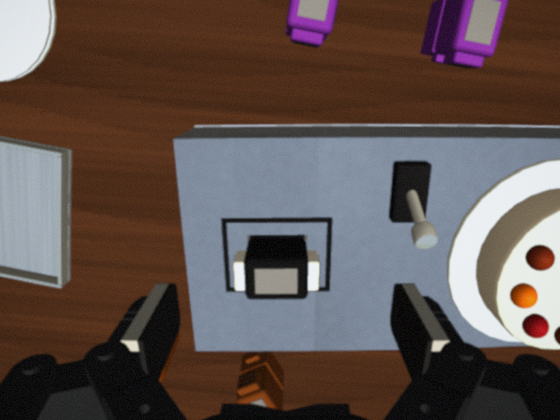

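The toggle now leans away, with its knob at (425,235), so it is off. The pack's head is centred at about (276,270), with white buttons at (240,272) and (313,272). The fingers are open either side.

```bash
python3 -m pendant '{"translation":[[1,0.1,0],[2,0.1,0],[2,0.1,-1],[2,0.1,-2],[2,0.1,-3],[2,0.1,-3.5],[2,0.1,-3.5]],"delta_rot":[[0,0,0],[0,0,0],[0,0,0],[0,0,0],[0,0,0],[0,0,0],[0,0,0]]}' 1 40
python3 - <<'E'
from h import *
print(get_obs()['tcp_pos']);snap('wrist','w2');P=cloud('w2')
m=(P[...,2]>.125)&(P[...,2]<.138)&(abs(P[...,0]-.613)<.03)&(abs(P[...,1]-.031)<.035)
t=P[m];print(len(t));print(cv2.minAreaRect((t[:,:2]*1000).astype(np.float32)),np.percentile(t[:,2],90))
E
```

```text
clock: 5.68
tcp_pos: [0.6114, 0.0363, 0.1357]
orientation: [0.134, -3.137, -0.0]
contact_force: [1.0, -0.7, -0.0]
grip_width: 0.0853
gripper_force: 0.0
[0.61139458 0.03628054 0.13570772]
8064
((611.234130859375, 28.833553314208984), (33.54612731933594, 60.972476959228516), 4.864444732666016) 0.13217413529052371
```

View pics/w2.png

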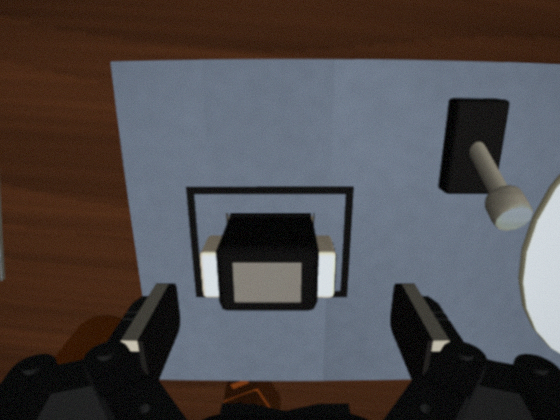

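The pack is centred at column 268, between fingers centred on column 286, so I shift about 6.5 mm in −y and descend.

```bash
python3 -m pendant '{"translation":[[0.02,-0.26,0],[0.02,-0.26,-0.6],[0.02,-0.26,-1.2],[0.02,-0.26,-1.75],[0.02,-0.26,-1.75],[0.02,-0.26,-1.75]],"delta_rot":[[0,0,0],[0,0,0],[0,0,0],[0,0,0],[0,0,0],[0,0,0]]}' 1 40
python3 -m pendant '{"translation":[[0,0,0],[0,0,0],[0,0,0],[0,0,0],[0,0,0],[0,0,0],[0,0,0],[0,0,0]],"delta_rot":[[0,0,0],[0,0,0],[0,0,0],[0,0,0],[0,0,0],[0,0,0],[0,0,0],[0,0,0]]}' 0 40
```

```text
clock: 6.48
tcp_pos: [0.613, 0.0288, 0.0925]
orientation: [0.132, -3.139, 0.0]
contact_force: [-0.6, -0.5, 0.0]
grip_width: 0.0853
gripper_force: 0.0
clock: 7.48
tcp_pos: [0.6144, 0.0285, 0.0944]
orientation: [-0.131, 3.135, 0.0]
contact_force: [-1.0, -0.8, 8.2]
grip_width: 0.046
gripper_force: 43.1
```

```bash
python3 -m pendant '{"translation":[[0,0,0.15],[0,0,0.3],[0,0,0.5],[0,0,0.7],[0,0,0.7]],"delta_rot":[[0,0,0],[0,0,0],[0,0,0],[0,0,0],[0,0,0]]}'
```

```text
clock: 8.1
tcp_pos: [0.6131, 0.0288, 0.1105]
orientation: [-0.131, 3.138, 0.0]
contact_force: [-0.5, -0.6, -2.6]
grip_width: 0.0455
gripper_force: 41.8
```

```bash
python3 -m pendant '{"translation":[[0,0,0.8],[0,0,1.6],[0,0,2.4],[0,-1,2.4],[0,-2.5,2.4],[0.1,-4,2.4],[0.2,-5.5,2.4],[0.3,-7,2.4],[0.4,-8.5,2.4],[0.4,-10,2.4],[0.4,-11,2.4],[0.4,-11.4,2.4]],"delta_rot":[[0,0,0],[0,0,0],[0,0,0],[0,0,0],[0,0,0],[0,0,-0.5],[0,0,-1],[0,0,-1.5],[0,0,-2],[0,0,-2.4],[0,0,-2.4],[0,0,-2.4]]}'
python3 -m pendant '{"translation":[[0,0,0],[0,0,0],[0,0,0],[0,0,0]],"delta_rot":[[0,0,0],[0,0,0],[0,0,0],[0,0,0]]}'
python3 - <<'E'
from h import *
snap('scene','s3');snap('top','t3')
P=cloud('s3')
m=(P[...,2]>.03)&(P[...,2]<.2)&(abs(P[...,0]-.62)<.05)&(abs(P[...,1]+.25)<.05)
q=P[m];print(len(q),q.min(0),q.max(0),np.percentile(q[:,2],[1,2,5]))
E
```

```text
clock: 9.6
tcp_pos: [0.6221, -0.2583, 0.1698]
orientation: [-0.201, -3.134, 0.001]
contact_force: [0.3, 0.3, -1.2]
grip_width: 0.0458
gripper_force: 42.7
clock: 10.1
tcp_pos: [0.6231, -0.2553, 0.1701]
orientation: [0.195, 3.135, 0.001]
contact_force: [-0.8, 0.6, -2.9]
grip_width: 0.0457
gripper_force: 42.7
685 [ 0.6070708  -0.29119368  0.13235739] [ 0.64456859 -0.21496174  0.19992888] [0.13535958 0.13617089 0.13835901]
```

View pics/s3.png

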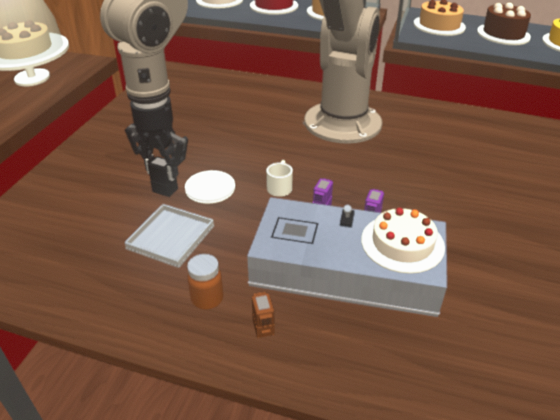

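The pack is held at (163,178) with its foot about 134 mm up, above the tray. The bay is empty at (295,230) and the toggle is off. Next I lower it.

```bash
python3 -m pendant '{"translation":[[0,0,-1],[0,0,-2],[0,0,-3],[0,0,-4],[0,0,-4.5],[0,0,-4.8],[0,0,-4.9],[0,0,-4.9]],"delta_rot":[[0,0,0],[0,0,0],[0,0,0],[0,0,0],[0,0,0],[0,0,0],[0,0,0],[0,0,0]]}'
python3 -m pendant '{"translation":[[0,0,-0.06],[0,0,-0.12],[0,0,-0.18],[0,0,-0.24],[0,0,-0.24]],"delta_rot":[[0,0,0],[0,0,0],[0,0,0],[0,0,0],[0,0,0]]}'
```

```text
clock: 11.2
tcp_pos: [0.6233, -0.2564, 0.0482]
orientation: [0.197, 3.134, -0.0]
contact_force: [-0.3, -0.0, -2.6]
grip_width: 0.0455
gripper_force: 42.7
clock: 11.82
tcp_pos: [0.6228, -0.2562, 0.0414]
orientation: [-0.197, -3.135, -0.0]
contact_force: [0.1, 0.1, -2.6]
grip_width: 0.0457
gripper_force: 42.7
```

```bash
python3 -m pendant '{"translation":[[0,0,-0.04],[0,0,-0.08],[0,0,-0.08],[0,0,-0.08]],"delta_rot":[[0,0,0],[0,0,0],[0,0,0],[0,0,0]]}'
python3 - <<'E'
from h import *
snap('scene','s4')
P=cloud('s4');im=load('s4')[0]
c=im[130:290,80:250];cv2.imwrite('pics/s4c.png',cv2.resize(c,None,fx=3.5,fy=3.5)[:,:,::-1])
m=(P[...,2]>.008)&(abs(P[...,0]-.64)<.012)&(abs(P[...,1]+.257)<.018)
q=P[m];print(len(q),q.min(0),np.percentile(q[:,2],[1,5]))
E
```

```text
clock: 12.32
tcp_pos: [0.623, -0.2563, 0.0406]
orientation: [0.197, 3.135, 0.0]
contact_force: [-2.0, 1.7, 4.9]
grip_width: 0.0456
gripper_force: 43.7
777 [ 0.62813138 -0.27491714  0.00820942] [0.0109253  0.01781085]
```

View pics/s4c.png

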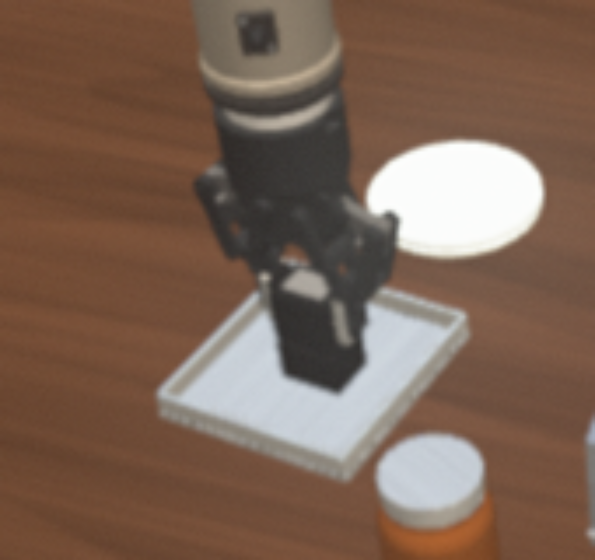

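The pack stands on the tray floor at crop (325,350), and the force jumped by 7.5 N, which confirms contact. Next I release and rise.

```bash
python3 -m pendant '{"translation":[[0,0,0],[0,0,0],[0,0,0],[0,0,0],[0,0,0],[0,0,0],[0,0,0]],"delta_rot":[[0,0,0],[0,0,0],[0,0,0],[0,0,0],[0,0,0],[0,0,0],[0,0,0]]}' 1
python3 -m pendant '{"translation":[[0,0,0.5],[0,0,1.2],[0,0,2.2],[0,0,3.2],[0,0,4.2],[0,0,5.2],[0,0,6],[0,0,6],[0,0,6]],"delta_rot":[[0,0,0],[0,0,0],[0,0,0],[0,0,0],[0,0,0],[0,0,0],[0,0,0],[0,0,0],[0,0,0]]}'
python3 - <<'E'
from h import *
snap('scene','s5');snap('top','t5')
P=cloud('s5')
m=(P[...,2]>.03)&(P[...,2]<.1)&(abs(P[...,0]-.62)<.05)&(abs(P[...,1]+.25)<.05)
q=P[m];print(len(q),q.min(0),q.max(0),np.percentile(q[:,2],99))
E
```

```text
clock: 13.25
tcp_pos: [0.6229, -0.2562, 0.0396]
orientation: [0.197, 3.135, 0.0]
contact_force: [0.2, -0.2, -0.5]
grip_width: 0.0854
gripper_force: 0.0
clock: 14.38
tcp_pos: [0.6224, -0.2559, 0.1889]
orientation: [-0.197, -3.134, -0.001]
contact_force: [-1.2, 0.5, -0.0]
grip_width: 0.0856
gripper_force: 0.0
605 [ 0.60530314 -0.28784593  0.03004006] [ 0.64477516 -0.22239359  0.08001785] 0.07900103173127697
```

View pics/s5.png

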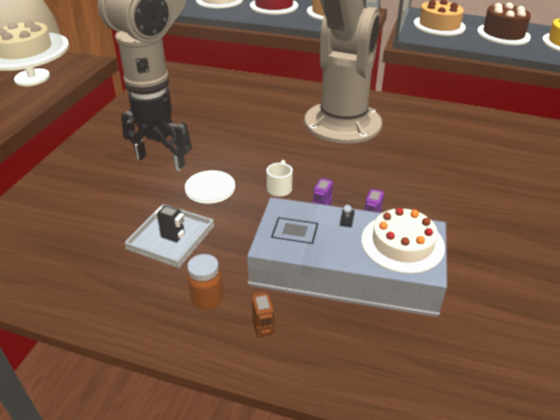

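The pack stands upright in the tray at (171,224), with its top 79 mm above the counter. The toggle is off, the other items haven't moved, and the gripper is clear.

```bash
python3 -c "from bench import hand_in; print(hand_in())"
```

```text
the job is handed in; nothing more can be done
None
```

The job is handed in: the toggle was flipped off first, then the battery pack was moved to stand upright on the charging tray floor, and the plates, cup and jar were left untouched (about 14.5 s of the 51 s allowed).

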